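# Seat the grinding head in the spindle of the seed grinder

### The job

Take the red-gripped steel grinding head out of the wooden stand and put its tapered shank into the upright spindle of the drive unit: turn it gently until its two slots drop over the spindle's two dogs, press it fully home so that its collar lies flat on the spindle face, and let go. Do not force it against the spindle, and leave everything else where it stands.

Things in the scene. Friction and masses are not known exactly. Their poses are not given: they have to be found in the camera images.
- head: Grinding head, loose, 0.4 to 0.65 kg, standing upright in one of the stand's three holes at the start. Origin: centre of the underside of its steel collar, z up along its axis. Round tapered steel shank below: 42 mm long, diameter 34 mm at the collar, 22 mm at the tip. Dark fluted cone, 46 mm wide, from 10 to 38 mm above the origin; square red grip above it.
- head_grip (a point): Middle of the head's square red grip, 60 mm above the head's origin; axes as the head's. The grip is 28 x 28 mm, sides parallel to the head's x and y, and reaches from 22 mm below to 22 mm above this point.
- head_collar (a point): Centre of the top of the head's collar, 10 mm above the head's origin; axes as the head's. The collar is 72 mm in diameter, 10 mm thick, with two slots right through it, 13 mm wide, from 20 mm off the axis out to the open rim, on the head's +x and -x sides (180 degrees apart).
- drive: White drive unit, fixed, 200 x 180 x 70 mm, origin at the centre of its underside, z up. In its middle is the steel spindle nose, 75 mm in diameter, from 70 mm up to its flat top face at 120 mm. A brake holds the spindle up to about 0.45 N m; beyond that it turns. Its bearings must not take over 50 N from the head, all its contact forces (down, sideways, on the dogs) added up.
- spindle_face (a point): On the spindle axis in the plane of its top face; axes as the drive's. The head's origin comes here when fully home. Two brass dogs on the face, 180 degrees apart, 24 to 33 mm off the axis, 10 mm wide, 9 mm high: their line lies somewhere from 0.10 to 1.45 rad anticlockwise (from above) of the drive's x axis, not measured: look or feel. A head not over them stands on them, 9 mm high.
- socket_foot (a point): On the spindle axis at the foot of the tapered socket, 42 mm below the face. Socket 35.5 mm wide at the mouth, 23.5 mm here. Its floor is a stiff ejector plunger: slots over the dogs, the shank meets it with the collar 5 mm above the face; those last 5 mm must be pushed against about 14 N of friction (the head's weight is not enough). It stays where it is pushed.
- stand: Wooden stand, fixed, 110 x 336 x 50 mm, origin at the centre of its underside. Three 40 mm through-holes on its centre line at y = -112, 0 and +112 mm hold the shanks of three heads; their collars rest on its top, 50 mm up.
- press_head: Wooden pressing head with a white square grip, loose in the stand, 64 mm disc, origin at the centre of its disc's underside, 78 mm tall above it. Leave it.
- paddle_head: Aluminium paddle head with a blue square grip, loose in the stand, 48 mm disc, origin at the centre of its disc's underside, 82 mm tall above it. Leave it.
- roller: Dark wooden roller lying on the table, 52 mm in diameter, 130 mm long, origin on the table under its middle. Leave it.
- bowl: White bowl, 124 mm wide, 55 mm high, origin under its centre. Leave it.
- jar: Amber glass jar with red cap, 68 mm wide, 95 mm high, origin under its centre. Leave it.
- tin: Aluminium tin, 72 mm wide, 85 mm high, origin under its centre. Leave it.
- scraper: Wooden-handled spatula lying on the table. Leave it.
- brush: Wooden-handled brush lying on the table. Leave it.

How it is judged:
By the outcome, as a careful person would: the job done as asked, in the order asked, and still so for the second after the job is handed in, with the robot touching nothing.
It also fails if it takes over 72 s, if anything falls off the work surface, if the arm or the gripper's body presses on something with over 40 N, if the wrist force passes 120 N, or if a joint passes its speed limit or range.

### The arm

A 6-joint arm with a two-finger parallel gripper is mounted at the origin on the work surface. World frame = base frame: x ahead of the robot, y to its left, z up, the work surface at z = 0. Lengths are in m, angles in rad, forces in N, time in s.
With the tool pointing down it reaches from about 0.35 to 0.85 m from the base axis. Payload 8.1 kg.
Tool frame: the origin (TCP) lies midway between the tips of the shut fingers; the grasp point (between the pads) lies 19 mm behind it; z points along the fingers, y is the line along which they close (so a half turn about z gives the same grasp; the last joint's range is limited). The gripper opens to 85 mm and grips with 20 to 120 N. Pads are 22 mm wide; open, the fingers measure 114 mm over their backs; the gripper's body (76 mm by 85 mm) begins 54 mm behind the grasp point. The pads swing forward as they close: fully open they stand 13 mm farther back than shut.
Start: joints at [-1.403, 0.13, 1.488, -0, 1.523, -0.085], TCP at [0.15, -0.581, 0.231] pointing down, gripper open.
Joint ranges: [-2.96, 2.96], [-0.89, 2.26], [0.02, 2.5], [-1.34, 4.48], [0, 2.73], [-2.66, 2.66]. Speed limits (rad/s): [2.39, 2.39, 2.79, 3.14, 3.14, 3.14].

### API

Orientations are given as a rotation vector (axis times angle).
In Python, from station import r gives the robot as it stands. The module is installed in compiled form; this text tells all that it offers.
- The arm moves only by the shell command python3 -m pendant 'ROWS' [FORCE]. ROWS is JSON, a list of rows, each a list of 3 entries, a list of its own where there are three numbers: the turn, a rotation vector about the tool's x, y, z in rad, then the shift along the tool's x, y, z in m, then the opening, from 0 (shut) to 1 (fully open). A call has 1 to 8 rows; each row is the pose to reach, as a shift and turn from the pose commanded when the call began, along the tool's axes at that moment; what a row does not reach only later rows make up. A row lasts 1/8 s, in which the tool goes at most 62.5 mm and 10.7 degrees, less where a joint would pass 70% of its speed; a pose out of reach is approached as far as the arm can. A call with a gripper value outside its range is refused whole. The fingers move at their own pace and stop on an object; FORCE is the grip in N (left out, the last holds). Time passes only in rows, so rows that repeat a pose let the fingers close. It gives the time, the measured TCP pose, the force, the opening and the grip force at its end, in the units of the state.
- r.read_state(): the state, without advancing time (a new reading comes with each control period).
- r.grab_frame(name): name is "scene" or "top"; returns a dict with "color" (384x512x3 uint8, red, green, blue), "range_z" (384x512 float32, m along the optical axis (not along the pixel's ray), 0 where there is no reading), "camera_matrix" (3x3 intrinsics, pixels), "rvec" (rotation vector, rad) and "tvec" (3), from world to camera coordinates, as OpenCV has them. Camera axes: x right, y down, z forward; pixel columns grow to the right and rows downward; lengths in m; the calibration is good to about 2 mm. A picture is of the moment at which its call begins.
- r.sign_off(): hands the job in; it is judged then, once.
The state is a dict: "clock": time; "joint_pos": joint angles; "joint_velocities": joint speeds; "tau": joint torques, N m; "eef_pos": TCP position; "eef_rot": TCP orientation; "force": force on the tool from outside, world axes, zero at the start; "ft_torque": the same for the moment, N m; "opening": finger opening in m; "gripper_force": force on a finger pad.
Only numpy, scipy, OpenCV 4.12 (cv2) and the standard library are available. Lean on these libraries where they do the work, as an engineer would, in place of code of your own. Each camera call takes 0.05 s, during which the arm holds its last target. There are 200 camera calls.

## Working session

There is one attempt and no reset: what is moved stays moved. The work goes in short steps, Python scripts to look and compute and a shell command to move; the robot and the scene stay as the last step left them, time stands still between calls to the robot, and variables do not carry over. Pictures are saved under pics/ and viewed, at most 10 in all, crops included, and the job is handed in when it is done.

```bash
mkdir -p pics; cat > h.py <<'E'
import numpy as np, cv2
from station import r
def cam(n):
    f=r.grab_frame(n); return f
def world(f,u,v,z=None):
    K=f["camera_matrix"];R=cv2.Rodrigues(np.array(f["rvec"]))[0];t=np.array(f["tvec"]).ravel()
    d=np.linalg.inv(K)@np.array([u,v,1.]); c=-R.T@t; w=R.T@d
    s=f["range_z"][int(round(v)),int(round(u))] if z is None else (z-c[2])/w[2]
    return c+s*w
E
python3 - <<'E'
from h import *
import pickle
for n in("scene","top"):
    f=cam(n);pickle.dump(f,open(n+".pkl","wb"));cv2.imwrite(f"pics/{n}0.png",cv2.resize(f["color"][:,:,::-1],(800,600),interpolation=cv2.INTER_CUBIC))
s=r.read_state();print(s)
E
```

```text
{'clock': 0.1, 'joint_pos': array([-1.40335853e+00,  1.31099729e-01,  1.48918031e+00, -1.58548049e-05,
        1.52300392e+00, -8.53921241e-02]), 'joint_velocities': array([-0.00151938, -0.00242114, -0.00216766,  0.00118251, -0.00091943,
        0.00112287]), 'tau': array([ 2.39864530e-04, -5.70955467e+01, -5.01940048e+01, -1.58733164e-04,
        8.26229341e-03,  2.09948394e-05]), 'eef_pos': array([ 0.15002373, -0.58042386,  0.23033546]), 'eef_rot': array([-3.11484766e+00, -3.95875600e-01,  1.33737469e-04]), 'force': array([0.66376515, 0.21528972, 0.63116824]), 'ft_torque': array([ 0.02625439,  0.01767051, -0.03100333]), 'gripper_force': 0.0, 'opening': 0.0853039107022488}
```

View pics/top0.png

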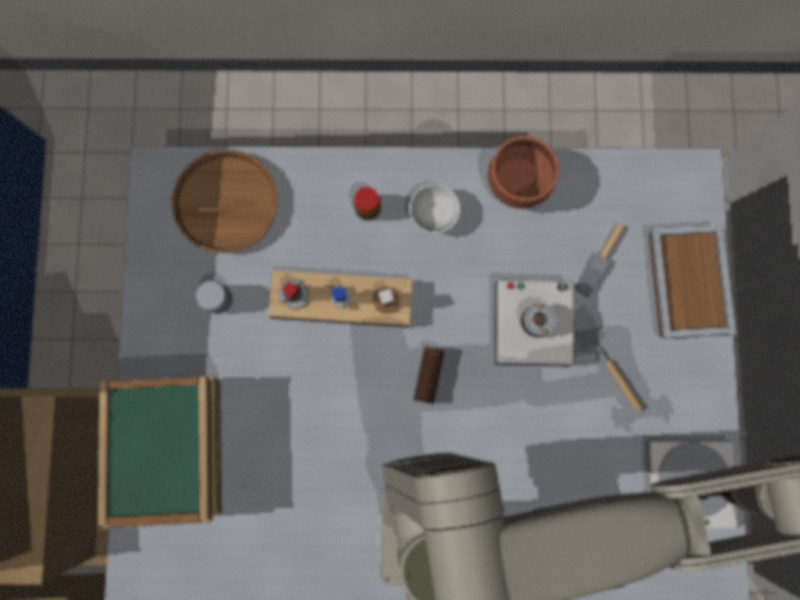

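View pics/scene0.png

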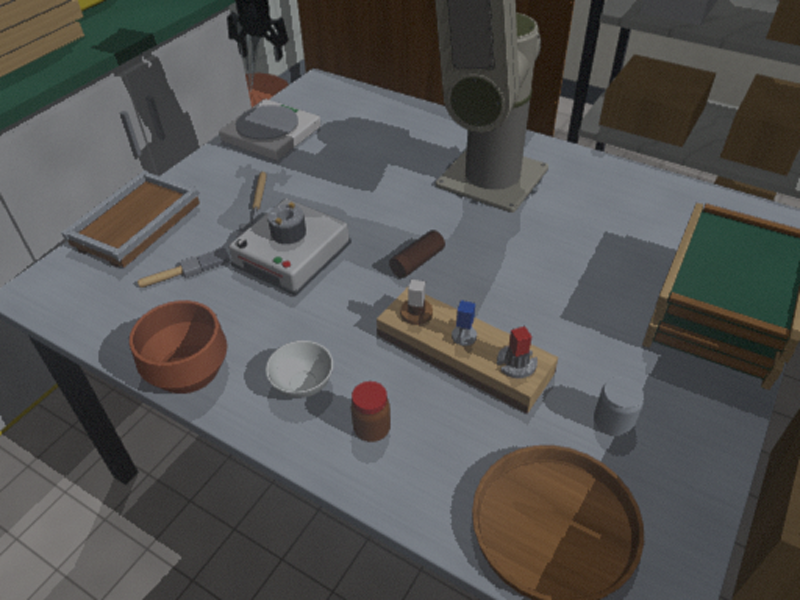

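The top view shows the red head at about (292,292) on the stand's left end and the spindle at about (540,320). In the scene view the head is at about (520,355) and the spindle at about (288,222). I'll enlarge these areas next.

```bash
python3 - <<'E'
from h import *
import pickle
F={n:pickle.load(open(n+".pkl","rb")) for n in("scene","top")}
def crop(n,u,v,w=50,h=37.5):
    c=F[n]["color"][:,:,::-1]; M=np.float32([[8,0,-8*u+200],[0,8,-8*v+150]])
    return cv2.warpAffine(c,M,(400,300),flags=cv2.INTER_CUBIC)
A=np.vstack([np.hstack([crop("top",187,189),crop("top",345,204)]),np.hstack([crop("scene",332,228),crop("scene",184,144)])])
cv2.imwrite("pics/c.png",cv2.convertScaleAbs(A,alpha=1.3))
t=F["top"]
print("grip",world(t,187,187),"spindle",world(t,345,199),world(t,357,204))
# depth-based points
def cloud(n):
    f=F[n];v,u=np.mgrid[:384,:512];K=f["camera_matrix"];R=cv2.Rodrigues(np.array(f["rvec"]))[0]
    z=f["range_z"];P=np.stack([(u-K[0,2])/K[0,0]*z,(v-K[1,2])/K[1,1]*z,z],-1)-np.array(f["tvec"]).ravel()
    return P@R
for n in F:
    P=cloud(n);c=F[n]["color"].astype(int)
    red=(c[...,0]>90)&(c[...,0]>2*c[...,1])&(c[...,0]>2*c[...,2])&(P[...,2]>.08)&(P[...,2]<.16)
    p=P[red];p=p[(np.abs(p-world(t,187,187))<.04).all(1)];print(n,len(p),p.mean(0),p.min(0),p.max(0))
    top=p[p[:,2]>p[:,2].max()-.006]; print(" top",len(top),top.mean(0),cv2.minAreaRect(top[:,:2].astype(np.float32)*1000))
    # drive top face z~.07
    s=world(t,345,203,.12)
    d=(np.abs(P[...,2]-.07)<.006)&(np.hypot(P[...,0]-s[0],P[...,1]-s[1])<.16)
    print(" drive",d.sum(),cv2.minAreaRect(P[d][:,:2].astype(np.float32)*1000),P[d][:,2].mean())
    d=(P[...,2]>.105)&(P[...,2]<.14)&(np.hypot(P[...,0]-s[0],P[...,1]-s[1])<.06)
    print(" spin",d.sum(),cv2.minEnclosingCircle(P[d][:,:2].astype(np.float32)*1000),P[d].mean(0))
    g=world(t,217,190,.05); d=(np.abs(P[...,2]-.05)<.005)&(np.hypot(P[...,0]-g[0],P[...,1]-g[1])<.19)
    print(" stand",d.sum(),cv2.minAreaRect(P[d][:,:2].astype(np.float32)*1000))
print(t["camera_matrix"],-cv2.Rodrigues(np.array(t["rvec"]))[0].T@np.array(t["tvec"]).ravel())
E
```

```text
grip [0.55709417 0.31293452 0.13165355] spindle [ 0.5174694  -0.25448898  0.11214063] [ 0.50449688 -0.30659779  0.06756791]
scene 135 [0.56923965 0.32656184 0.12232149] [0.54975777 0.30599271 0.09235519] [0.58404024 0.33847662 0.1376981 ]
 top 49 [0.56567105 0.32160758 0.13337813] ((566.46630859375, 322.13311767578125), (25.6088809967041, 25.24563217163086), 45.31909942626953)
 drive 1457 ((498.9727783203125, -252.55996704101562), (184.856689453125, 203.64491271972656), 88.47062683105469) 0.07049121168843919
 spin 323 ((498.9114990234375, -253.73977661132812), 41.710079193115234) [ 0.50198873 -0.2496185   0.11851584]
 stand 2229 ((556.8934936523438, 209.5016632080078), (338.735595703125, 115.4078140258789), 86.80257415771484)
top 52 [0.5633379  0.3196767  0.13299082] [0.54922985 0.30592466 0.11874255] [0.57671426 0.33384374 0.14439348]
 top 5 [0.56686707 0.31866361 0.14307327] ((567.917236328125, 318.64508056640625), (17.62291145324707, 21.236494064331055), 0.2292240560054779)
 drive 1767 ((500.2933044433594, -251.82003784179688), (178.75775146484375, 200.0547637939453), 88.76365661621094) 0.07005536849639313
 spin 306 ((501.0247497558594, -252.78421020507812), 38.90824508666992) [ 0.49974538 -0.25216644  0.11996677]
 stand 1442 ((558.9200439453125, 211.6253204345703), (336.35223388671875, 110.9047622680664), 86.30772399902344)
[[488.43590241   0.         259.6653173 ]
 [  0.         488.43590241 185.82367032]
 [  0.           0.           1.        ]] [0.30025576 0.06652261 1.85852397]
```

View pics/c.png

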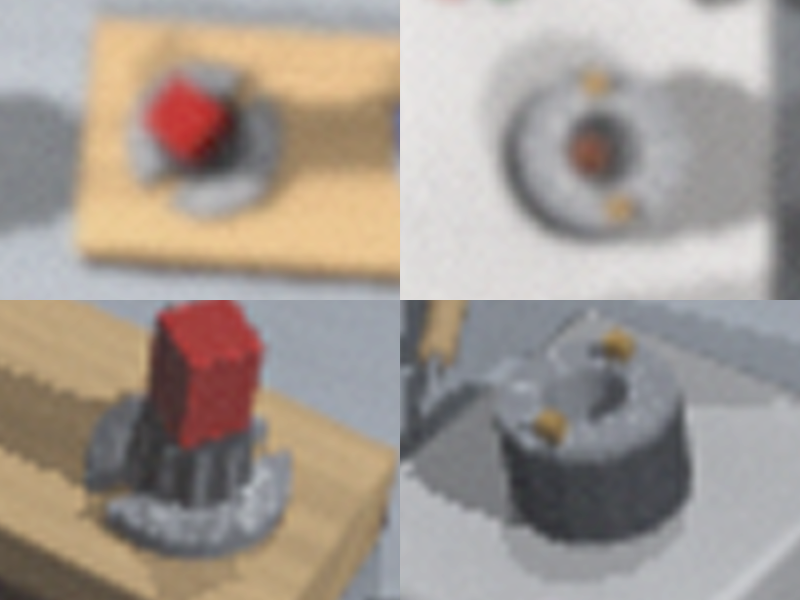

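The crops show the dogs at crop px (595,83) and (620,208) in the top view, and (620,345) and (548,428) in the scene view. The head's slots are near (243,78) and (158,182) in the top view, and the red grip sits at about 45°.

```bash
python3 - <<'E'
from h import *
import pickle
F={n:pickle.load(open(n+".pkl","rb")) for n in("scene","top")}
C={"tl":("top",187,189,0,0),"tr":("top",345,204,400,0),"bl":("scene",332,228,0,300),"br":("scene",184,144,400,300)}
def W(k,x,y,z):
    n,u,v,ox,oy=C[k]; return world(F[n],u+(x-ox-200)/8,v+(y-oy-150)/8,z)[:2]
def pr(l,a,b):
    d=a-b;print(l,a.round(4),b.round(4),"mid",((a+b)/2).round(4),"len",np.hypot(*d).round(4),"ang",np.arctan2(d[1],d[0])%np.pi)
pr("dogs top",W("tr",595,83,.128),W("tr",620,208,.128))
pr("dogs scn",W("br",620,345,.127),W("br",548,428,.127))
pr("slots top",W("tl",243,78,.055),W("tl",158,182,.055))
pr("slots scn",W("bl",108,487,.055),W("bl",265,445,.055))
q=[W("tl",*p,.132) for p in((180,73),(238,115),(190,162),(147,115))]
print("grip top corners",q,np.mean(q,0)); 
for i in range(4):
    d=q[(i+1)%4]-q[i];print(np.hypot(*d),np.arctan2(d[1],d[0])%(np.pi/2))
q=[W("bl",*p,.132) for p in((158,340),(180,358),(262,346))]
print(q);d=q[2]-q[1];print(np.hypot(*d),np.arctan2(d[1],d[0])%(np.pi/2))
# dog segmentation subpixel
for n,(u0,v0) in {"top":(346,204),"scene":(184,144)}.items():
    c=F[n]["color"].astype(int);m=(c[...,0]-c[...,2]>45)
    _,l,st,ce=cv2.connectedComponentsWithStats(m.astype(np.uint8))
    for s,e in zip(st,ce):
        if abs(e[0]-u0)<14 and abs(e[1]-v0)<18: print(n,s[4],e,world(F[n],*e,.127))
E
```

```text
dogs top [ 0.5277 -0.2496] [ 0.4716 -0.2594] mid [ 0.4996 -0.2545] len 0.0569 ang 0.1719561111813311
dogs scn [ 0.4696 -0.2574] [ 0.5285 -0.249 ] mid [ 0.499  -0.2532] len 0.0594 ang 0.14074330047977757
slots top [0.595  0.3044] [0.5459 0.3429] mid [0.5704 0.3236] len 0.0624 ang 2.477449904182893
slots scn [0.5834 0.2996] [0.5372 0.3396] mid [0.5603 0.3196] len 0.0611 ang 2.427557303216572
grip top corners [array([0.58460642, 0.32246208]), array([0.56565765, 0.29613353]), array([0.5444153 , 0.31704378]), array([0.56556857, 0.33672278])] [0.56506198 0.31809054]
0.03243838582067383 0.9469680571341237
0.029807313518813043 0.7932766443978787
0.028891594177554974 0.7493084153081354
0.023786705328883516 0.9278902751375777
[array([0.57673424, 0.30796565]), array([0.58039201, 0.31783616]), array([0.56135838, 0.33947657])]
0.028819894108789466 0.7213961299283445
top 1 [344. 196.] [ 0.52643041 -0.24844607  0.127     ]
scene 3 [186.66666667 130.33333333] [ 0.46696281 -0.25871721  0.127     ]
scene 3 [177.66666667 140.33333333] [ 0.52442474 -0.25155923  0.127     ]
```

```bash
cat > goal.py <<'E'
import sys; from h import *
from scipy.spatial.transform import Rotation as Ro
def show(x,y,z,psi):
    s=r.read_state();R=Ro.from_rotvec(s["eef_rot"]);y_=np.array([np.cos(psi),np.sin(psi),0]);z_=np.array([0,0,-1.])
    G=Ro.from_matrix(np.column_stack([np.cross(y_,z_),y_,z_]))
    print("t",s["clock"],"pos",s["eef_pos"].round(4),"psi",np.arctan2(*R.as_matrix()[1::-1,1]).round(4),"F",s["force"].round(1),"T",s["ft_torque"].round(2),"open",round(s["opening"],4),"q",s["joint_pos"].round(2))
    print("turn",(R.inv()*G).as_rotvec().round(3),"shift",R.inv().apply(np.array([x,y,z])-s["eef_pos"]).round(4))
show(*map(float,sys.argv[1:5]))
E
python3 goal.py .566 .3215 .2 -0.69
```

```text
t 0.1 pos [ 0.15   -0.5804  0.2303] psi -1.318 F [0.7 0.2 0.6] T [ 0.03  0.02 -0.03] open 0.0853 q [-1.4   0.13  1.49 -0.    1.52 -0.09]
turn [-0.002 -0.001 -0.628] shift [ 0.6284 -0.7691  0.0317]
```

```bash
python3 -m pendant '[[[0,0,-0.628],[0.628,-0.769,0],1],[[0,0,-0.628],[0.628,-0.769,0],1],[[0,0,-0.628],[0.628,-0.769,0],1],[[0,0,-0.628],[0.628,-0.769,0],1],[[0,0,-0.628],[0.628,-0.769,0],1],[[0,0,-0.628],[0.628,-0.769,0],1],[[0,0,-0.628],[0.628,-0.769,0],1],[[0,0,-0.628],[0.628,-0.769,0],1]]' 60; python3 goal.py .566 .3215 .2 -0.69
```

```text
clock: 1.1
eef_pos: [0.3597, -0.125, 0.2312]
eef_rot: [2.842, 1.338, 0.001]
force: [2.0, -0.5, 0.6]
opening: 0.0855
gripper_force: 0.0
t 1.1 pos [ 0.3597 -0.125   0.2312] psi -0.6904 F [ 2.  -0.5  0.6] T [ 0.02  0.   -0.04] open 0.0855 q [-0.47 -0.5   2.04  0.    1.6   0.22]
turn [ 0.001 -0.    -0.   ] shift [ 0.4756 -0.1253  0.0312]
```

```bash
python3 -m pendant '[[[0,0,0],[0.476,-0.125,0.02],1],[[0,0,0],[0.476,-0.125,0.02],1],[[0,0,0],[0.476,-0.125,0.02],1],[[0,0,0],[0.476,-0.125,0.02],1],[[0,0,0],[0.476,-0.125,0.02],1],[[0,0,0],[0.476,-0.125,0.02],1],[[0,0,0],[0.476,-0.125,0.02],1],[[0,0,0],[0.476,-0.125,0.02],1]]'; python3 goal.py .566 .3215 .2 -0.69
```

```text
clock: 2.1
eef_pos: [0.5663, 0.322, 0.2104]
eef_rot: [2.841, 1.34, -0.001]
force: [0.3, -1.4, 0.7]
opening: 0.0854
gripper_force: 0.0
t 2.1 pos [0.5663 0.322  0.2104] psi -0.6893 F [ 0.3 -1.4  0.7] T [-0.03 -0.04 -0.02] open 0.0854 q [ 0.44  0.28  1.36 -0.    1.51  1.13]
turn [-0.     0.001  0.001] shift [-0.0005  0.0001  0.0104]
```

```bash
python3 -m pendant '[[[0,0,0],[-0.0005,0,0.05],1],[[0,0,0],[-0.0005,0,0.1],1],[[0,0,0],[-0.0005,0,0.117],1],[[0,0,0],[-0.0005,0,0.117],0.6],[[0,0,0],[-0.0005,0,0.117],0.2],[[0,0,0],[-0.0005,0,0.117],0],[[0,0,0],[-0.0005,0,0.117],0],[[0,0,0],[-0.0005,0,0.117],0]]' 60; python3 -m pendant '[[[0,0,0],[0,0,0],0],[[0,0,0],[0,0,0],0],[[0,0,0],[0,0,0],0],[[0,0,0],[0,0,0],0]]'; python3 goal.py .566 .3215 .2 -0.69
python3 - <<'E'
from h import *
f=cam("scene");c=f["color"][170:270,270:400,::-1];cv2.imwrite("pics/g.png",cv2.resize(c,None,fx=5,fy=5,interpolation=2))
E
```

```text
clock: 3.1
eef_pos: [0.5671, 0.3203, 0.0971]
eef_rot: [-2.842, -1.339, -0.007]
force: [-1.5, 1.2, 7.2]
opening: 0.0275
gripper_force: 64.7
clock: 3.6
eef_pos: [0.567, 0.3203, 0.0971]
eef_rot: [-2.842, -1.339, -0.006]
force: [-1.2, -0.0, 6.6]
opening: 0.0273
gripper_force: 64.7
t 3.6 pos [0.567  0.3203 0.0971] psi -0.6899 F [-1.2 -0.   6.6] T [-0.04  0.18 -0.03] open 0.0273 q [0.44 0.36 1.47 0.   1.31 1.13]
turn [ 0.002 -0.004  0.   ] shift [ 0.0007 -0.0014 -0.1029]
```

View pics/g.png

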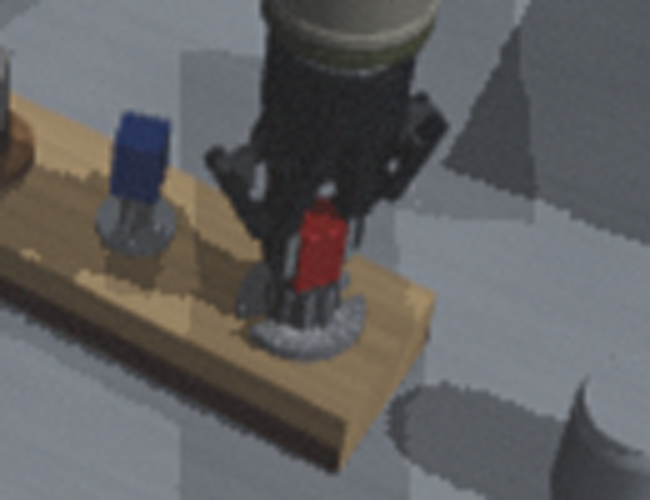

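The fingers have closed on the red grip, with the collar still flat on the stand and the slots facing left and right. I'll lift straight up.

```bash
python3 -m pendant '[[[0,0,0],[0,0,-0.03],0],[[0,0,0],[0,0,-0.06],0],[[0,0,0],[0,0,-0.11],0],[[0,0,0],[0,0,-0.16],0],[[0,0,0],[0,0,-0.16],0],[[0,0,0],[0,0,-0.16],0]]' 80; python3 goal.py .4995 -.253 .25 0.155
```

```text
clock: 4.4
eef_pos: [0.5654, 0.3191, 0.2533]
eef_rot: [2.842, 1.339, -0.002]
force: [0.2, -0.1, -5.0]
opening: 0.027
gripper_force: 79.9
t 4.4 pos [0.5654 0.3191 0.2533] psi -0.6901 F [ 0.2 -0.1 -5. ] T [ 0.02 -0.01 -0.02] open 0.027 q [ 0.44  0.26  1.31 -0.    1.58  1.13]
turn [-0.001  0.001 -0.845] shift [-0.4831  0.3135  0.0037]
```

```bash
python3 -m pendant '[[[0,0,-0.1],[-0.04,0.026,0],0],[[0,0,-0.25],[-0.09,0.058,0],0],[[0,0,-0.4],[-0.14,0.09,0],0],[[0,0,-0.55],[-0.19,0.123,0],0],[[0,0,-0.7],[-0.24,0.156,0],0],[[0,0,-0.8],[-0.29,0.188,0],0],[[0,0,-0.845],[-0.34,0.221,0],0],[[0,0,-0.845],[-0.39,0.253,0],0]]'; python3 goal.py .4995 -.253 .25 0.155
```

```text
clock: 5.4
eef_pos: [0.5107, -0.1438, 0.2514]
eef_rot: [-2.039, -2.384, 0.002]
force: [0.1, 0.5, -3.7]
opening: 0.0269
gripper_force: 80.1
t 5.4 pos [ 0.5107 -0.1438  0.2514] psi 0.1557 F [ 0.1  0.5 -3.7] T [-0.02 -0.08 -0.05] open 0.0269 q [-0.37 -0.06  1.65  0.    1.56 -0.53]
turn [-0.004 -0.002  0.001] shift [-0.1062 -0.028   0.0013]
```

```bash
python3 -m pendant '[[[0,0,0],[-0.05,-0.013,0],0],[[0,0,0],[-0.09,-0.024,0],0],[[0,0,0],[-0.106,-0.028,0],0],[[0,0,0],[-0.106,-0.028,0],0],[[0,0,0],[-0.106,-0.028,0],0],[[0,0,0],[-0.106,-0.028,0],0]]'; python3 goal.py .4995 -.253 .22 0.155
python3 - <<'E'
from h import *
import pickle
f=cam("scene");pickle.dump(f,open("s2.pkl","wb"));c=f["color"][60:180,110:260,::-1];cv2.imwrite("pics/s2.png",cv2.convertScaleAbs(cv2.resize(c,None,fx=5,fy=5,interpolation=2),alpha=1.3))
E
```

```text
clock: 6.15
eef_pos: [0.5015, -0.2502, 0.254]
eef_rot: [-2.041, -2.388, -0.0]
force: [0.6, 0.4, -4.5]
opening: 0.0272
gripper_force: 80.0
t 6.15 pos [ 0.5015 -0.2502  0.254 ] psi 0.1566 F [ 0.6  0.4 -4.5] T [ 0.04 -0.01  0.03] open 0.0272 q [-0.55  0.02  1.57  0.    1.56 -0.71]
turn [-0.    -0.001  0.002] shift [-0.0025 -0.0024  0.034 ]
```

View pics/s2.png

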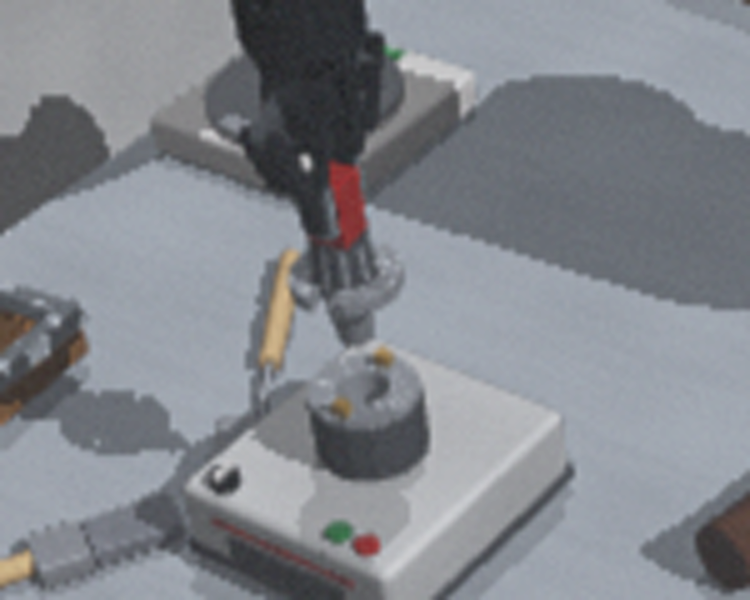

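The head hangs over the spindle. The collar spans about x=291–404 around (347,280), the shank tip is at about (357,340), and the dogs are at (383,355) and (342,408).

```bash
python3 - <<'E'
from h import *
import pickle
f=pickle.load(open("s2.pkl","rb"))
W=lambda x,y,z:world(f,110+(x+.5)/5-.5,60+(y+.5)/5-.5,z).round(4)
print("collar",W(347,278,.212),"tip",W(355,337,.165),"grip bottom corner",W(345,250,.245))
print("dogs",W(383,354,.127),W(342,407,.127))
# spindle rim ellipse: edges
print("rim L,R,near,far",W(309,395,.12),W(427,385,.12),W(366,350,.12),W(372,425,.12))
# collar points from depth
v,u=np.mgrid[105:130,165:195]
P=np.array([world(f,a,b) for a,b in zip(u.ravel(),v.ravel())])
for lo,hi in((.2,.222),(.16,.2),(.225,.245)):
    p=P[(P[:,2]>lo)&(P[:,2]<hi)&(np.hypot(P[:,0]-.5,P[:,1]+.25)<.06)]
    print(lo,len(p),p.mean(0).round(4),p.min(0).round(4),p.max(0).round(4))
E
```

```text
collar [ 0.4995 -0.2504  0.212 ] tip [ 0.4998 -0.252   0.165 ] grip bottom corner [ 0.5109 -0.2369  0.245 ]
dogs [ 0.468  -0.2599  0.127 ] [ 0.5266 -0.2484  0.127 ]
rim L,R,near,far [ 0.5213 -0.2818  0.12  ] [ 0.4733 -0.2199  0.12  ] [ 0.4635 -0.2791  0.12  ] [ 0.5251 -0.2259  0.12  ]
0.2 170 [ 0.5104 -0.2401  0.2161] [ 0.467  -0.2893  0.2055] [ 0.5368 -0.2124  0.2219]
0.16 45 [ 0.507  -0.2439  0.1801] [ 0.4939 -0.2592  0.1654] [ 0.5148 -0.2361  0.2   ]
0.225 85 [ 0.5101 -0.2409  0.2352] [ 0.4836 -0.2706  0.225 ] [ 0.5244 -0.2287  0.2449]
```

```bash
python3 -m pendant '[[[0,0,-0.015],[-0.002,-0.003,0.01],0],[[0,0,-0.015],[-0.002,-0.003,0.02],0],[[0,0,-0.015],[-0.002,-0.003,0.03],0],[[0,0,-0.015],[-0.002,-0.003,0.04],0],[[0,0,-0.015],[-0.002,-0.003,0.045],0],[[0,0,-0.015],[-0.002,-0.003,0.045],0]]'; python3 goal.py .499 -.252 .19 0.17
```

```text
clock: 6.95
eef_pos: [0.4984, -0.2538, 0.2087]
eef_rot: [-2.024, -2.401, 0.0]
force: [0.5, -0.3, -4.1]
opening: 0.027
gripper_force: 80.0
t 6.95 pos [ 0.4984 -0.2538  0.2087] psi 0.1699 F [ 0.5 -0.3 -4.1] T [0.04 0.02 0.03] open 0.027 q [-0.56  0.03  1.63 -0.    1.48 -0.73]
turn [-0.001 -0.001 -0.   ] shift [0.0016 0.0009 0.0187]
```

```bash
python3 -m pendant '[[[0,0,0],[0.0015,0.001,0.005],0],[[0,0,0],[0.0015,0.001,0.01],0],[[0,0,0],[0.0015,0.001,0.015],0],[[0,0,0],[0.0015,0.001,0.019],0],[[0,0,0],[0.0015,0.001,0.023],0],[[0,0,0],[0.0015,0.001,0.023],0]]'; python3 goal.py .499 -.252 .178 0.17
```

```text
clock: 7.7
eef_pos: [0.4991, -0.2521, 0.1858]
eef_rot: [-2.024, -2.401, 0.0]
force: [0.8, -0.9, -4.0]
opening: 0.027
gripper_force: 80.0
t 7.7 pos [ 0.4991 -0.2521  0.1858] psi 0.17 F [ 0.8 -0.9 -4. ] T [ 0.03 -0.07  0.02] open 0.027 q [-0.56  0.05  1.66 -0.    1.44 -0.73]
turn [-0.001 -0.001 -0.   ] shift [ 0.0001 -0.0001  0.0078]
```

Free so far. I'll ease down toward dog height.

```bash
python3 -m pendant '[[[0,0,0],[0,0,0.003],0],[[0,0,0],[0,0,0.006],0],[[0,0,0],[0,0,0.008],0],[[0,0,0],[0,0,0.010],0],[[0,0,0],[0,0,0.010],0],[[0,0,0],[0,0,0.010],0]]'; python3 goal.py .499 -.252 .173 0.17
```

```text
clock: 8.45
eef_pos: [0.4994, -0.2523, 0.1764]
eef_rot: [2.025, 2.402, 0.0]
force: [-0.7, 0.9, -3.5]
opening: 0.0272
gripper_force: 80.3
t 8.45 pos [ 0.4994 -0.2523  0.1764] psi 0.17 F [-0.7  0.9 -3.5] T [-0.03 -0.03 -0.09] open 0.0272 q [-0.56  0.05  1.67  0.    1.42 -0.73]
turn [ 0.  0. -0.] shift [ 0.0003 -0.0003  0.0034]
```

```bash
python3 -m pendant '[[[0,0,0],[0,0,0.001],0],[[0,0,0],[0,0,0.002],0],[[0,0,0],[0,0,0.003],0],[[0,0,0],[0,0,0.003],0]]'; python3 goal.py .499 -.252 .173 0.17
```

```text
clock: 8.95
eef_pos: [0.4994, -0.2524, 0.1732]
eef_rot: [2.025, 2.402, -0.0]
force: [0.9, -1.8, -4.6]
opening: 0.0271
gripper_force: 80.1
t 8.95 pos [ 0.4994 -0.2524  0.1732] psi 0.1699 F [ 0.9 -1.8 -4.6] T [-0.35 -0.16 -0.03] open 0.0271 q [-0.56  0.06  1.67 -0.    1.41 -0.73]
turn [ 0.  0. -0.] shift [ 0.0004 -0.0003  0.0002]
```

```bash
python3 -m pendant '[[[0,0,0],[-0.0007,0.0002,0],0],[[0,0,0],[-0.0007,0.0002,0],0],[[0,0,0],[-0.0007,0.0002,0.001],0],[[0,0,0],[-0.0007,0.0002,0.002],0],[[0,0,0],[-0.0007,0.0002,0.002],0]]'; python3 goal.py .499 -.252 .167 0.17
```

```text
clock: 9.57
eef_pos: [0.4998, -0.253, 0.1721]
eef_rot: [2.024, 2.402, 0.0]
force: [-2.4, 0.9, 4.6]
opening: 0.0272
gripper_force: 81.0
t 9.575 pos [ 0.4998 -0.253   0.1721] psi 0.1701 F [-2.4  0.9  4.6] T [ 0.33  0.76 -0.  ] open 0.0272 q [-0.56  0.06  1.67 -0.    1.41 -0.73]
turn [0. 0. 0.] shift [ 0.0011 -0.0006  0.0051]
```

```bash
python3 - <<'E'
from h import *
f=cam("scene");c=f["color"][105:165,145:225,::-1];cv2.imwrite("pics/s3.png",cv2.convertScaleAbs(cv2.resize(c,None,fx=9,fy=9,interpolation=2),alpha=1.4))
E
```

```text
(no output)
```

View pics/s3.png

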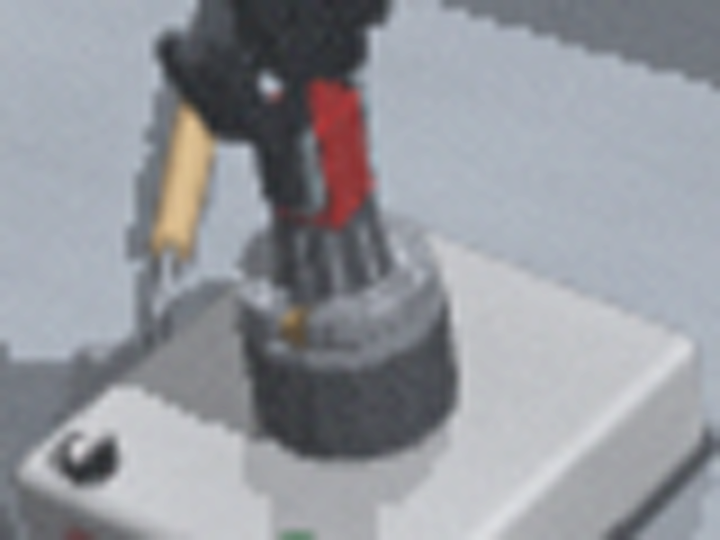

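The brass dog shows inside the slot at (293,325) with the collar just above the face. So the slots are over the dogs and the shank is on the plunger. I'll press gently.

```bash
python3 -m pendant '[[[0,0,0],[0.0003,-0.0005,0],0],[[0,0,0],[0.0003,-0.0005,0.001],0],[[0,0,0],[0.0003,-0.0005,0.002],0],[[0,0,0],[0.0003,-0.0005,0.002],0]]'; python3 goal.py .499 -.252 .167 0.17
```

```text
clock: 10.12
eef_pos: [0.4997, -0.253, 0.1706]
eef_rot: [2.024, 2.401, 0.001]
force: [-2.7, 2.0, 8.9]
opening: 0.0276
gripper_force: 81.7
t 10.125 pos [ 0.4997 -0.253   0.1706] psi 0.17 F [-2.7  2.   8.9] T [ 0.38  0.7  -0.04] open 0.0276 q [-0.56  0.06  1.68  0.    1.4  -0.73]
turn [0.001 0.001 0.   ] shift [ 0.0011 -0.0005  0.0035]
```

```bash
python3 -m pendant '[[[0,0,0],[0.0006,-0.0005,0],0],[[0,0,0],[0.0006,-0.0005,0.001],0],[[0,0,0],[0.0006,-0.0005,0.002],0],[[0,0,0],[0.0006,-0.0005,0.002],0]]'; python3 goal.py .499 -.252 .167 0.17
```

```text
clock: 10.62
eef_pos: [0.4995, -0.253, 0.1695]
eef_rot: [2.023, 2.399, 0.0]
force: [-3.5, 0.8, 12.0]
opening: 0.0272
gripper_force: 82.4
t 10.625 pos [ 0.4995 -0.253   0.1695] psi 0.1699 F [-3.5  0.8 12. ] T [ 0.4   0.76 -0.02] open 0.0272 q [-0.56  0.06  1.68 -0.    1.4  -0.73]
turn [ 0.002  0.002 -0.   ] shift [ 0.001  -0.0004  0.0024]
```

```bash
python3 -m pendant '[[[0,0,0],[0,-0.0005,0],0],[[0,0,0],[0,-0.0006,0.001],0],[[0,0,0],[0,-0.0006,0.0015],0],[[0,0,0],[0,-0.0006,0.0015],0],[[0,0,0],[0,-0.0006,0.0015],0]]'; python3 goal.py .499 -.252 .167 0.17
```

```text
clock: 11.25
eef_pos: [0.4994, -0.2531, 0.1688]
eef_rot: [2.022, 2.398, 0.001]
force: [-3.3, 2.0, 16.5]
opening: 0.0268
gripper_force: 82.8
t 11.25 pos [ 0.4994 -0.2531  0.1688] psi 0.1699 F [-3.3  2.  16.5] T [0.73 0.8  0.05] open 0.0268 q [-0.56  0.06  1.68  0.    1.4  -0.73]
turn [ 0.004  0.003 -0.   ] shift [ 0.0012 -0.0002  0.0018]
```

```bash
python3 -m pendant '[[[0,0,0.02],[0.0006,-0.0006,0],0],[[0,0,-0.02],[0.0006,-0.0006,0.0005],0],[[0,0,0],[0.0006,-0.0006,0.001],0],[[0,0,0],[0.0006,-0.0006,0.001],0]]'; python3 goal.py .499 -.252 .167 0.17
```

```text
clock: 11.75
eef_pos: [0.4991, -0.253, 0.1674]
eef_rot: [2.022, 2.397, 0.001]
force: [-0.7, -0.0, 12.1]
opening: 0.0271
gripper_force: 82.2
t 11.75 pos [ 0.4991 -0.253   0.1674] psi 0.1697 F [-0.7 -0.  12.1] T [0.09 0.03 0.03] open 0.0271 q [-0.56  0.05  1.69 -0.    1.39 -0.73]
turn [ 0.004  0.004 -0.   ] shift [0.001  0.0001 0.0004]
```

The wiggle relieved the side load, and it moved another 1.4 mm. I'll press on.

```bash
python3 -m pendant '[[[0,0,0.015],[0,0,0.0005],0],[[0,0,-0.015],[0,0,0.001],0],[[0,0,0],[0,0,0.001],0],[[0,0,0],[0,0,0.001],0]]'; python3 goal.py .499 -.252 .167 0.17
```

```text
clock: 12.25
eef_pos: [0.4991, -0.2531, 0.1671]
eef_rot: [2.021, 2.397, 0.001]
force: [-1.8, 0.6, 15.6]
opening: 0.0272
gripper_force: 82.7
t 12.25 pos [ 0.4991 -0.2531  0.1671] psi 0.1699 F [-1.8  0.6 15.6] T [0.11 0.36 0.06] open 0.0272 q [-0.56  0.05  1.69 -0.    1.39 -0.73]
turn [ 0.004  0.004 -0.   ] shift [0.0011 0.0001 0.0001]
```

```bash
python3 -m pendant '[[[0,0,0.015],[0,0,0.0005],0],[[0,0,-0.015],[0,0,0.001],0],[[0,0,0],[0,0,0.0015],0],[[0,0,0],[0,0,0.0015],0]]'; python3 goal.py .499 -.252 .167 0.17
python3 - <<'E'
from h import *
f=cam("scene");c=f["color"][105:165,145:225,::-1];cv2.imwrite("pics/s4.png",cv2.convertScaleAbs(cv2.resize(c,None,fx=9,fy=9,interpolation=2),alpha=1.4))
E
```

```text
clock: 12.75
eef_pos: [0.4993, -0.2533, 0.167]
eef_rot: [2.02, 2.397, 0.001]
force: [-6.6, 1.2, 25.4]
opening: 0.0274
gripper_force: 83.8
t 12.75 pos [ 0.4993 -0.2533  0.167 ] psi 0.1701 F [-6.6  1.2 25.4] T [0.52 1.19 0.22] open 0.0274 q [-0.56  0.05  1.69 -0.    1.39 -0.73]
turn [0.005 0.005 0.   ] shift [ 0.0013 -0.      0.    ]
```

View pics/s4.png

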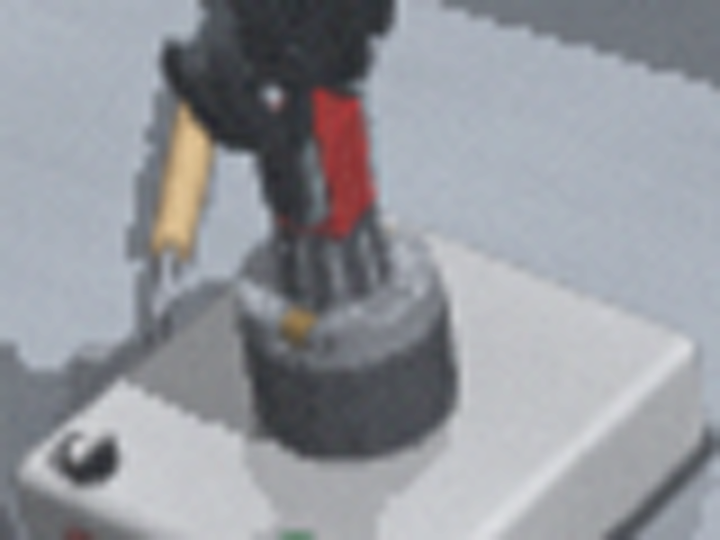

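It hits a firm stop at TCP z = 0.167, exactly the predicted home height, with the dog's top nearly flush in the slot at (297,325). I'll relax the push, then let go.

```bash
python3 -m pendant '[[[0,0,0],[0.0002,-0.0008,-0.001],0],[[0,0,0],[0.0002,-0.0008,-0.002],0],[[0,0,0],[0.0002,-0.0008,-0.003],0],[[0,0,0],[0.0002,-0.0008,-0.003],0]]' 20; python3 goal.py .499 -.252 .167 0.17
```

```text
clock: 13.3
eef_pos: [0.4983, -0.2529, 0.1671]
eef_rot: [2.022, 2.398, 0.002]
force: [4.6, -3.0, 6.8]
opening: 0.0272
gripper_force: 81.5
t 13.3 pos [ 0.4983 -0.2529  0.1671] psi 0.1698 F [ 4.6 -3.   6.8] T [-0.35 -1.1  -0.05] open 0.0272 q [-0.56  0.05  1.69  0.    1.39 -0.73]
turn [ 0.004  0.003 -0.   ] shift [0.0007 0.0008 0.0001]
```

```bash
python3 -m pendant '[[[0,0,0],[-0.0003,0.0006,0],0],[[0,0,0],[-0.0003,0.0006,-0.0005],0],[[0,0,0],[-0.0003,0.0006,-0.0005],0.5],[[0,0,0],[-0.0003,0.0006,-0.0005],1],[[0,0,0],[-0.0003,0.0006,-0.0005],1],[[0,0,0],[-0.0003,0.0006,-0.0005],1],[[0,0,0],[-0.0003,0.0006,-0.0005],1]]'; python3 goal.py .499 -.252 .28 0.17
```

```text
clock: 14.18
eef_pos: [0.497, -0.2519, 0.1657]
eef_rot: [-2.025, -2.402, 0.0]
force: [-1.1, 0.8, 0.3]
opening: 0.0856
gripper_force: 0.0
t 14.175 pos [ 0.497  -0.2519  0.1657] psi 0.17 F [-1.1  0.8  0.3] T [ 0.04 -0.02 -0.03] open 0.0856 q [-0.56  0.06  1.69  0.    1.4  -0.73]
turn [-0. -0.  0.] shift [-0.0004  0.0019 -0.1143]
```

```bash
python3 -m pendant '[[[0,0,0],[0,0.001,-0.03],1],[[0,0,0],[0,0.001,-0.07],1],[[0,0,0],[0,0.001,-0.12],1],[[0,0,0],[-0.0,0.001,-0.16],1],[[0,0,0],[0.05,0.001,-0.16],1],[[0,0,0],[0.1,0.001,-0.16],1],[[0,0,0],[0.15,0.001,-0.16],1],[[0,0,0],[0.15,0.001,-0.16],1]]'
python3 - <<'E'
from h import *
o=[]
for n,(a,b) in {"scene":(184,135),"top":(345,204)}.items():
    f=cam(n);M=np.float32([[8,0,-8*a+200],[0,8,-8*b+250]]);o.append(cv2.warpAffine(f["color"][:,:,::-1],M,(400,500),flags=2))
    if n=="scene":
        v,u=np.mgrid[100:160,150:215];P=np.array([world(f,x,y) for x,y in zip(u.ravel(),v.ravel())])
        d=np.hypot(P[:,0]-.4995,P[:,1]+.253)
        m=(d>.026)&(d<.034)&(P[:,2]>.11);print("collar top z (.130)",m.sum(),np.median(P[m,2]),"max",P[d<.02][:,2].max(),"(.202)")
cv2.imwrite("pics/fin.png",cv2.convertScaleAbs(np.hstack(o),alpha=1.3))
E
```

```text
clock: 15.18
eef_pos: [0.4725, -0.1012, 0.3264]
eef_rot: [2.02, 2.405, 0.002]
force: [0.3, -0.2, 0.4]
opening: 0.0852
gripper_force: 0.0
collar top z (.130) 102 0.12941646375205063 max 0.20788279672088972 (.202)
```

View pics/fin.png

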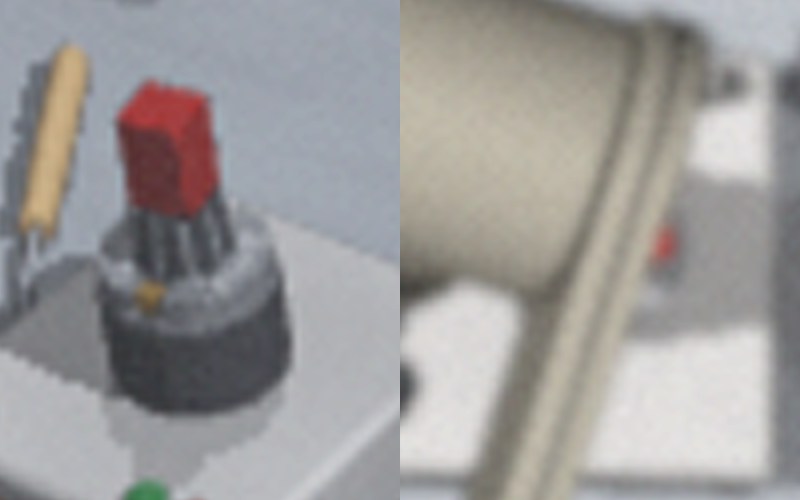

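The head stands upright with its collar flat on the spindle. The dog sits in the slot at (150,293), the collar top measures 0.129 m against 0.130 m expected, and the arm is clear.

```bash
python3 -c "
from station import r
print(r.sign_off())"
```

```text
the job is handed in; nothing more can be done
None
```

The grinding head is in the spindle with its slots over the dogs and its collar flat on the face; I let go, moved the arm clear and handed the job in at about 15 s, with roughly 30 N peak pressing force.

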